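Load a turned knob blank in a scroll chuck and close its ring by feel

TASK

Stand the wooden knob blank (the piece with a narrow spigot under a wider head) spigot down between the open jaws of the upright lathe chuck, let go of it, and then turn the slim knurled ring clockwise as seen from above until the jaws hold the blank snugly. Turn only the ring, without touching the fixed steel rings just above and below it, and stop soon after the turning gets heavier, because too much clamping crushes the soft wood. Leave the other things on the bench where they are, and let go of the ring at the end.

Things in the scene. Friction and masses are not known exactly. Their poses are not given: they have to be found in the camera images.
- blank_mid (a point): Centre of the knob blank, half-way up (13.5 mm above its foot), z along its axis. Pale wood, loose, about 30 g, standing on its spigot: spigot 24 mm diameter and 13 mm tall below, head 36 mm diameter and 14 mm tall above (27 mm in all). Take it by the head, which lies from 0.5 mm below this point to 13.5 mm above it.
- blank: The same knob blank; origin at the centre of the spigot's foot.
- seat (a point): Centre of the chuck's top face, 80 mm above the bench, on the chuck's vertical axis, where the foot of the blank stands.
- chuck: The upright lathe chuck, fixed on a blue stand (base plate 110 x 100 x 12 mm); origin on its axis at bench level. Turning its ring takes about 0.2 N m, less is left when one pauses; grip it with about 35 N. Once the jaws bear on the wood the moment climbs by 2 to 3 N m per rad: about 0.15 N m of rise is snug, over 0.3 crushes the wood. Friction keeps the ring where it is left.
- ring_mid (a point): Centre of the slim knurled aluminium ring, on the chuck's vertical axis, half-way up the ring (66 mm above the bench). The ring is 60 mm in diameter, 12 mm tall (60 to 72 mm above the bench), with 2 mm gaps to its neighbours. It grips alike at any angle. Clockwise from above closes the three jaws, each 5 mm inwards per radian; they meet the blank after 0.35 to 0.8 rad.
- flange: Fixed dark steel ring just below the knurled ring: 68 mm in diameter, 18 mm tall, from 40 to 58 mm above the bench; origin at the centre of its underside. Not to be touched.
- collar: Fixed steel ring just above the knurled ring: 48 mm in diameter, 6 mm tall, from 74 to 80 mm above the bench; origin at the centre of its underside. Not to be touched. Its top is the face on which the blank stands.
- jaws: The set of three steel jaws on the chuck's top face, 120 degrees apart, the first on this x axis; origin on the chuck's axis at the face (80 mm up). Each jaw is 9 mm long radially, 12 mm wide, 11 mm tall (tops 91 mm up). At the start all three inner faces stand 13.7 to 16 mm from the axis (how far is not told); their outer ends reach at most 25 mm from it.
- offcut: Bystander: plain wooden cylinder without a spigot, 28 mm in diameter and 27 mm tall, loose; origin at the centre of its foot.
- bead: Bystander: finished rounded wooden bead, 36 mm at its widest and 27 mm tall, narrowing to the top, loose; origin at the centre of its foot.
- gouge: Bystander: turning gouge lying down, wooden handle 110 mm long (along its -x) and steel blade 100 mm, 22 mm tall; origin under the ferrule.
- sander: Bystander: cork sanding block 90 x 50 x 30 mm; origin at the centre of its underside.
- glue: Bystander: white glue bottle, 48 mm in diameter, 120 mm tall, standing; origin at the centre of its foot.
- caliper: Bystander: calliper lying flat, 150 mm long along its x axis, 10 mm tall; origin near the middle of its beam, underneath.
Not all that is in view belongs to the job. Leave any yellow look-alike of the blank alone. What is shaped like the chuck but pink is not meant.

How it is judged (in metres and radians):
On the way, in this order (a step that is already met when the one before it is completed fails the run):
1. the blank stands on the chuck's face between the open jaws, let go (horizontal distance between blank_mid and seat below 0.005 m and z of blank_mid in the frame of seat between 0.011 and 0.0165 m and angle between blank_mid's own z axis and vertical below 0.1 rad and contact force between the fingers and blank below 0.1 N), for 0.2 s.
2. the jaws bear firmly on the blank (contact force between jaws and blank above 12 N), for 0.2 s.
At the end, for the whole second after the job is handed in: The blank stands upright (within 0.1 rad) on the chuck's face, its axis within 5 mm of the chuck's and its foot within 3 mm of the face, the three jaws together pressing on it with more than 12 N (4 N each), and the ring let go (horizontal distance between blank_mid and seat below 0.005 m and z of blank_mid in the frame of seat between 0.011 and 0.0165 m and angle between blank_mid's own z axis and vertical below 0.1 rad and contact force between jaws and blank above 12 N); the robot touches nothing.
It fails at once if the flange or the collar, the fixed rings beside the knurled ring, is touched by the robot (over 1.5 N) (contact force between any of the fingers, the arm and flange above 1.5 N or contact force between any of the fingers, the arm and collar above 1.5 N).
It fails at once if the jaws together press on the blank with more than 60 N (20 N each: the wood is crushed) (contact force between jaws and blank above 60 N).
It fails at once if another thing on the bench is moved by more than 15 mm (distance of any of offcut, bead, gouge, sander, glue, caliper from where it was at the start of the episode above 0.015 m).
It also fails if it takes over 67 s, if anything falls off the work surface, if the arm or the gripper's body presses on something with over 40 N, if the wrist force passes 120 N, or if a joint passes its speed limit or range.

ROBOT

A 6-joint arm with a two-finger parallel gripper is mounted at the origin on the work surface. World frame = base frame: x ahead of the robot, y to its left, z up, the work surface at z = 0. Lengths are in mm, angles in rad, forces in N, time in s.
With the tool pointing down it reaches from about 400 to 925 mm from the base axis. Payload 12.5 kg.
Tool frame: the origin (TCP) lies midway between the tips of the shut fingers; the grasp point (between the pads) lies 19 mm behind it; z points along the fingers, y is the line along which they close (so a half turn about z gives the same grasp; the last joint's range is limited). The gripper opens to 95 mm and grips with 3 to 60 N. Pads are 20 mm wide; open, the fingers measure 119 mm over their backs; the gripper's body (75 mm by 180 mm) begins 59 mm behind the grasp point.
Start: joints at [1.193, 0.491, 1.559, -0, 1.092, -0.106], TCP at [167.773, 602.079, 214.661] pointing down, gripper open.
Joint ranges: [-3.1, 3.1], [-0.84, 2.19], [0.05, 2.79], [-1.13, 4.28], [0.06, 2.93], [-2.69, 2.69]. Speed limits (rad/s): [2.22, 2.22, 2.79, 3.14, 3.14, 3.14].

INTERFACE

Orientations are given as [roll, pitch, yaw] about the fixed x, y, z axes, in that order (R = Rz(yaw) Ry(pitch) Rx(roll)).
In Python, from cell import state, read_camera, camera_info, env gives the robot as it stands.
- The arm moves only by the tool move_arm, never from a script. Its argument "commands" is a list of rows, each a list of 3 entries, a list of its own where there are three numbers: the shift along the world's x, y, z in cm, then the turn, a rotation vector about the world's x, y, z in degrees, then the opening, from 0 (shut) to 1 (fully open). A call has 1 to 10 rows; each row shifts and turns the commanded pose from where the row before left it; what a row does not reach is not made up. A row lasts 1/10 s, in which the tool goes at most 50 mm and 8.59 degrees, less where a joint would pass 70% of its speed; a pose out of reach is approached as far as the arm can. A call with a gripper value outside its range is refused whole. The fingers move at their own pace and stop on an object; the grip force is fixed at half the most. Time passes only in rows, so rows that do not move let the fingers close. It gives the time, the measured TCP pose, the force, the opening and the grip force at its end, in the units of the state.
- state(): the state, without advancing time (a new reading comes with each control period).
- read_camera(name): name is "scene" or "side" or "wrist"; returns the picture (480x640x3 uint8, blue, green, red); there is no depth.
- camera_info(name): a dict with "K" (3x3 intrinsics, pixels), "cam_to_world" (4x4, takes a point from camera to world coordinates). Camera axes: x right, y down, z forward; pixel columns grow to the right and rows downward; lengths in mm; the calibration is good to about 2 mm. A picture is of the moment at which its call begins: read the wrist's pose just before it. camera_info takes no time and is no camera call; for the wrist camera it gives the pose at the moment of the call.
- env.job_done(): hands the job in; it is judged then, once.
The state is a dict: "t": time; "joints": joint angles; "qvel": joint speeds; "tau": joint torques, N m; "eef_pos": TCP position; "tcp_rot": TCP orientation; "ft_force": force on the tool from outside, world axes, zero at the start; "moment": the same for the moment, N m; "opening": opening from 0.0 (shut) to 1.0 (fully open); "grip_force": force on a finger pad.
Only numpy, scipy, OpenCV 4.12 (cv2) and the standard library are available. Lean on these libraries where they do the work, as an engineer would, in place of code of your own. Each camera call takes 0.05 s, during which the arm holds its last target. There are 200 camera calls.

## Working session

There is one attempt and no reset: what is moved stays moved. The work goes in short steps, Python scripts to look and compute and a tool call to move; the robot and the scene stay as the last step left them, time stands still between calls to the robot, and variables do not carry over. Pictures are saved under pics/ and viewed, at most 10 in all, crops included, and the job is handed in when it is done.

Besides the shell and the picture viewer there is one more tool, called after ">>>" as name(argument=value, ...) on one line, values as JSON. move_arm: Moves the arm, as the interface text tells. Its arguments: {"type":"object","properties":{"commands":{"type":"array"}},"required":["commands"]}

```bash
mkdir -p pics
python3 - <<'E'
from cell import state, read_camera, camera_info
import cv2,numpy as np
np.set_printoptions(suppress=True,precision=3)
for n in ("scene","side","wrist"):
    i=camera_info(n); print(n,i["K"],i["cam_to_world"])
    cv2.imwrite(f"pics/{n}0.png",read_camera(n))
print(state())
E
```

```text
scene [[488.032   0.    320.23 ]
 [  0.    488.032 233.183]
 [  0.      0.      1.   ]] [[   0.329    0.811   -0.484 1005.094]
 [   0.944   -0.282    0.169 -121.802]
 [   0.001   -0.513   -0.859  846.985]
 [   0.       0.       0.       1.   ]]
side [[455.783   0.    320.107]
 [  0.    455.783 243.533]
 [  0.      0.      1.   ]] [[   1.       0.005    0.015  558.974]
 [  -0.011   -0.451    0.893 -712.172]
 [   0.011   -0.893   -0.45   468.781]
 [   0.       0.       0.       1.   ]]
wrist [[409.004   0.    321.439]
 [  0.    409.004 239.352]
 [  0.      0.      1.   ]] [[  0.268   0.928   0.259  93.59 ]
 [  0.964  -0.258  -0.072 621.671]
 [ -0.      0.269  -0.963 383.877]
 [  0.      0.      0.      1.   ]]
{'t': 0.15, 'joints': array([ 1.193,  0.491,  1.559,  0.   ,  1.092, -0.106]), 'qvel': array([-0.002, -0.002, -0.002, -0.001, -0.001, -0.   ]), 'tau': array([  0.001, -61.29 , -25.828,   0.069,   0.047,  -0.   ]), 'eef_pos': array([167.683, 601.915, 214.19 ]), 'tcp_rot': array([-3.141, -0.   ,  2.87 ]), 'ft_force': array([ 0.61 , -1.219, -0.117]), 'moment': array([0.   , 0.004, 0.026]), 'grip_force': 0.0, 'opening': 1.0001046810746963}
```

View pics/scene0.png

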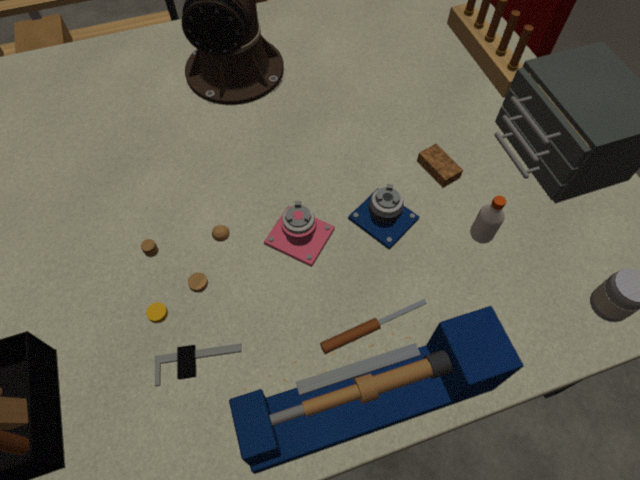

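View pics/side0.png

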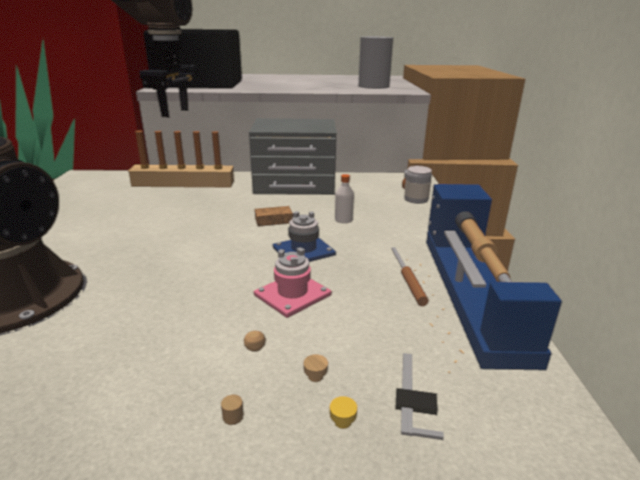

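The scene view shows four candidates for the blank:

| Object | Scene pixel | Side pixel |
|---|---|---|
| Plain cylinder (offcut) | (149,247) | (232,408) |
| Rounded bead | (220,232) | (254,340) |
| Stepped pale piece | (198,282) | (316,366) |
| Yellow look-alike | (157,312) | (343,410) |

I choose the stepped piece. The chuck I want is the one on the blue stand, at scene (386,203) and side (304,235). The pink one at (298,222) is a decoy.

```bash
cat > h.py <<'E'
import cv2,numpy as np
from cell import state, read_camera, camera_info
np.set_printoptions(suppress=True,precision=2)
def ray(info,p):
    K,T=np.array(info["K"]),np.array(info["cam_to_world"])
    d=T[:3,:3]@np.linalg.inv(K)@[p[0],p[1],1.]
    return T[:3,3],d/np.linalg.norm(d)
def plane(info,p,z):
    o,d=ray(info,p); return o+d*(z-o[2])/d[2]
def cross(rs):
    A=sum(np.eye(3)-np.outer(d,d) for o,d in rs); b=sum((np.eye(3)-np.outer(d,d))@o for o,d in rs)
    return np.linalg.solve(A,b)
def proj(info,P):
    K,T=np.array(info["K"]),np.array(info["cam_to_world"]); c=np.linalg.inv(T)@np.r_[P,1]; q=K@c[:3]; return q[:2]/q[2]
def blob(im,box,lo,hi):
    x0,y0,x1,y1=box; m=cv2.inRange(cv2.cvtColor(im,cv2.COLOR_BGR2HSV)[y0:y1,x0:x1],np.array(lo),np.array(hi))
    n,l,s,c=cv2.connectedComponentsWithStats(m); k=1+np.argmax(s[1:,4])
    return c[k]+[x0,y0], s[k]+np.array([x0,y0,0,0,0]), l==k
E
python3 - <<'E'
from h import *
S=cv2.imread("pics/scene0.png");D=cv2.imread("pics/side0.png");si,di=camera_info("scene"),camera_info("side")
cs,ss,_=blob(S,(180,265,216,300),(5,90,60),(22,255,255))
cd,sd,_=blob(D,(295,345,335,390),(5,90,60),(22,255,255))
print("blank",cs,ss,cd,sd,"two-view",cross([ray(si,cs),ray(di,cd)]),"planes",plane(si,cs,18),plane(di,cd,16))
bs,st,_=blob(S,(340,170,425,250),(105,120,30),(125,255,255))
bd,sd,_=blob(D,(265,215,340,270),(105,120,30),(125,255,255))
print("base",st,plane(si,bs,12),sd,plane(di,bd,12))
a=cv2.resize(D[320:440,210:370],None,fx=3,fy=3,interpolation=cv2.INTER_CUBIC)
b=cv2.resize(S[165:255,335:435],(400,360),interpolation=cv2.INTER_CUBIC)
c=cv2.resize(D[200:275,260:345],(400,360),interpolation=cv2.INTER_CUBIC)
cv2.imwrite("pics/crop1.png",cv2.resize(np.hstack([a[:360],b[:,:,:]]),(800,328)))
E
```

```text
blank [197.1  281.08] [188 273  20  18 271] [315.18 366.55] [304 355  24  26 469] two-view [ 561.91 -210.1    18.97] planes [ 560.86 -210.04   18.  ] [ 562.35 -207.2    16.  ]
base [ 349  196   69   52 1123] [556.24 169.37  12.  ] [306 239  22  19 175] [568.54 164.85  12.  ]
```

View pics/crop1.png

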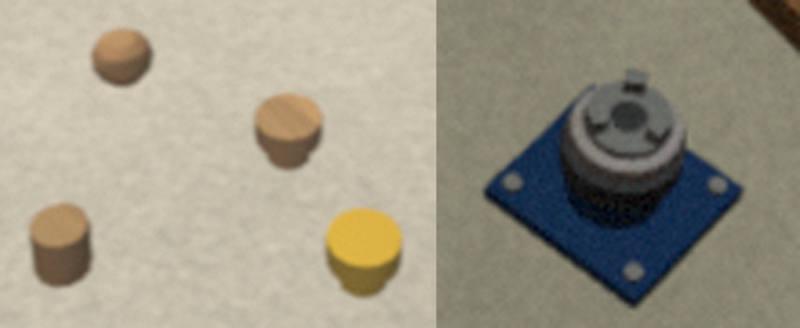

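The crop confirms it: the stepped piece at side (316,366) is a pale wide head on a narrow spigot. The cylinder, the bead and the yellow one are clearly different. The blue chuck's bore centre is at about scene (388,197), with three open jaws around it.

Run:
```python
from h import *
print(plane(camera_info("scene"),(388,196.6),80)-state()["eef_pos"], plane(camera_info("scene"),(388,196.6),80),plane(camera_info("side"),(304,218),80))
```

```text
[ 370.79 -423.09 -134.19] [538.47 178.82  80.  ] [538.5  178.56  80.  ]
```

>>> move_arm(commands=[[[2.7,-3.0,0],[0,0,-4],1],[[2.7,-3.0,0],[0,0,-4],1],[[2.7,-3.0,0],[0,0,-4],1],[[2.7,-3.0,0],[0,0,-4],1],[[2.7,-3.0,0],[0,0,-4],1],[[2.7,-3.0,0],[0,0,-4],1],[[2.7,-3.0,0],[0,0,-4],1],[[2.7,-3.0,0],[0,0,-4],1],[[2.7,-3.0,0],[0,0,-4],1],[[2.7,-3.0,0],[0,0,-4],1]])

```text
t: 1.15
eef_pos: [438.6, 300.7, 214.6]
tcp_rot: [-3.142, -0.0, 2.169]
ft_force: [0.6, 1.2, 0.5]
opening: 0.998
grip_force: 0.0
```

>>> move_arm(commands=[[[2.5,-3.1,0],[0,0,-4],1],[[2.5,-3.1,0],[0,0,-4],1],[[2.5,-3.1,0],[0,0,0],1],[[2.5,-3.0,0],[0,0,0],1],[[0,0,0],[0,0,0],1],[[0,0,0],[0,0,0],1],[[0,0,0],[0,0,0],1]])

```text
t: 1.85
eef_pos: [537.1, 179.7, 214.5]
tcp_rot: [-3.141, -0.0, 2.033]
ft_force: [0.6, -0.2, -0.1]
opening: 1.001
grip_force: 0.0
```

Run:
```python
from h import *
s=state();i=camera_info("wrist");im=read_camera("wrist");cv2.imwrite("pics/w1.png",im)
np.savez("w1.npz",K=i["K"],cam_to_world=i["cam_to_world"])
print(s["t"],s["eef_pos"],s["tcp_rot"],s["joints"],proj(i,[538.5,178.7,80]))
```

```text
1.85 [537.13 179.68 214.55] [-3.14 -0.    2.03] [ 0.21  0.41  1.7   0.    1.03 -0.26] [323.93 229.63]
```

View pics/w1.png

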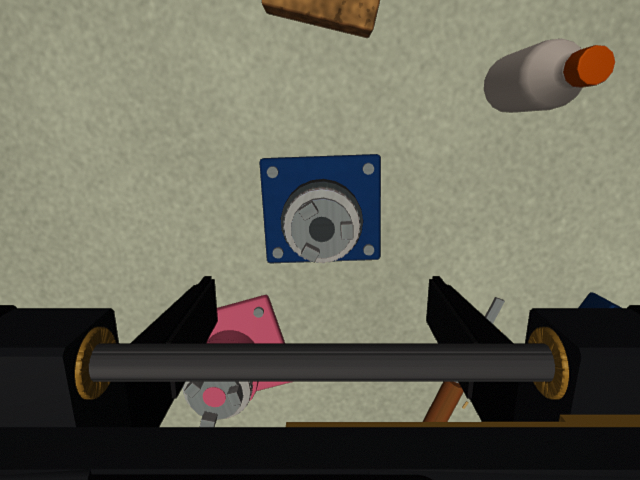

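The blue chuck sits at about (321,228) with its bore at (321,230), close to the predicted (324,230). The three open jaws, pink decoy (lower left) and glue (upper right) are all visible. Next I fit the bore and the collar.

Run:
```python
from h import *
im=cv2.imread("pics/w1.png");i=np.load("w1.npz")
g=cv2.cvtColor(im,cv2.COLOR_BGR2GRAY)
hsv=cv2.cvtColor(im,cv2.COLOR_BGR2HSV)
box=(300,212,343,248); x0,y0,x1,y1=box
m=(g[y0:y1,x0:x1]<75).astype(np.uint8)
n,l,s,c=cv2.connectedComponentsWithStats(m)
for k in range(1,n):
    if s[k,4]>80: print("bore",c[k]+[x0,y0],s[k],plane(i,c[k]+[x0,y0],80))
# collar top circle / base plate
m=cv2.inRange(hsv,np.array((105,120,30)),np.array((125,255,255)));m[:140]=0;m[275:]=0;m[:,:250]=0;m[:,390:]=0
cs,_=cv2.findContours(m,cv2.RETR_EXTERNAL,cv2.CHAIN_APPROX_SIMPLE);cc=max(cs,key=cv2.contourArea)
r=cv2.minAreaRect(np.float32([plane(i,p,12)[:2] for p in cc[:,0]]));print("base",r)
# outer silhouette of the ring (knurl light): r=30 circle at z72
h=cv2.HoughCircles(cv2.medianBlur(g,3)[170:280,260:385],cv2.HOUGH_GRADIENT,1.2,40,param1=120,param2=15,minRadius=30,maxRadius=45)
print(h[0][:3]+[260,170,0], [plane(i,q[:2]+[260,170],72) for q in h[0][:3]])
for z,R in((80,24),(72,30)):
  print(z,"radius px",[R*409/np.linalg.norm(plane(i,(321,230),z)-i["cam_to_world"][:3,3])])
print("pink",plane(i,(214,397),80))
a=cv2.resize(im[170:275,255:390],(800,622),interpolation=cv2.INTER_CUBIC)
cv2.imwrite("pics/crop2.png",cv2.resize(a,(760,590)))
```

```text
bore [321.41 228.94] [  9   5  26  25 512] [536.52 178.33  80.  ]
base ((535.8203735351562, 178.97811889648438), (107.45116424560547, 98.31407165527344), 28.595321655273438)
[[321.8  227.    30.72]] [array([536.99, 178.07,  72.  ])]
80 radius px [np.float64(31.262052132235937)]
72 radius px [np.float64(38.07652678258084)]
pink [520.27   2.67  80.  ]
```

View pics/crop2.png

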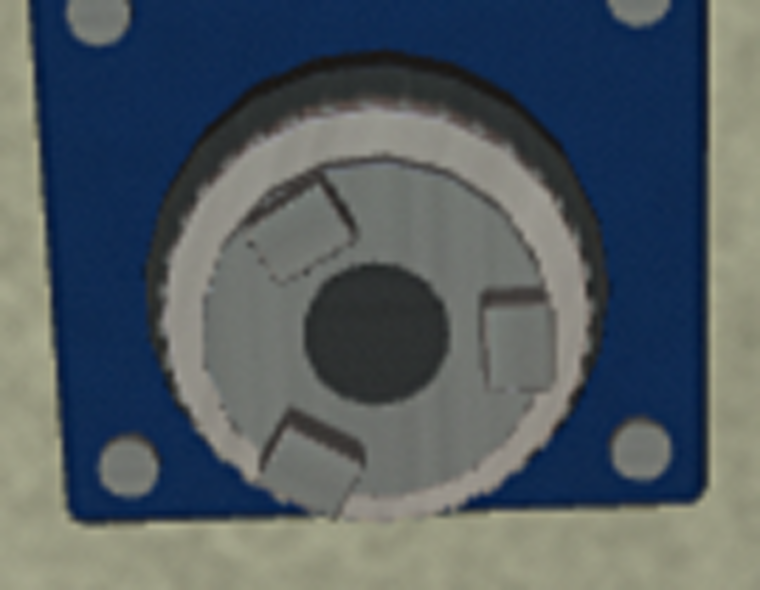

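Crop 2 puts the bore centre at full-image (321.7,229), so the chuck axis is at about (536.6,178.3). The base plate measures 107 x 98 mm against the given 110 x 100, and its centre agrees within 1 mm. Now on to the blank.

>>> move_arm(commands=[[[0.3,-4.5,0],[0,0,0],1],[[0.3,-4.5,0],[0,0,0],1],[[0.3,-4.5,0],[0,0,0],1],[[0.3,-4.5,0],[0,0,0],1],[[0.3,-4.5,0],[0,0,0],1],[[0.3,-4.5,0],[0,0,0],1],[[0.3,-4.0,0],[0,0,0],1],[[0.3,-4.0,0],[0,0,0],1],[[0,-3.9,0],[0,0,0],1],[[0,0,-2.7],[0,0,0],1]])

```text
t: 2.9
eef_pos: [563.2, -213.4, 190.0]
tcp_rot: [3.138, 0.005, 2.03]
ft_force: [0.1, 0.7, -0.1]
opening: 0.999
grip_force: 0.0
```

>>> move_arm(commands=[[[0,0,-2.7],[0,0,0],1],[[0,0,0],[0,0,0],1],[[0,0,0],[0,0,0],1],[[0,0,0],[0,0,0],1]])

```text
t: 3.3
eef_pos: [562.5, -209.5, 162.1]
tcp_rot: [3.14, 0.002, 2.033]
ft_force: [0.1, -0.1, 0.6]
opening: 1.0
grip_force: 0.0
```

Run:
```python
from h import *
s=state();i=camera_info("wrist");im=read_camera("wrist");cv2.imwrite("pics/w2.png",im)
print(s["t"],s["eef_pos"],s["tcp_rot"],s["joints"])
print(proj(i,[561.5,-209,27]))
p=proj(i,[561.5,-209,27]).astype(int)
c,st,m=blob(im,(p[0]-60,p[1]-60,p[0]+60,p[1]+60),(5,90,60),(22,255,255))
print(c,st)
(cc,r)=cv2.minEnclosingCircle(np.argwhere(m)[:,::-1].astype(np.float32)); cc=np.array(cc)+p-60
print(cc,r,plane(i,cc,27),plane(i,cc,20), 18*409/np.linalg.norm(plane(i,cc,27)-i["cam_to_world"][:3,3]))
cv2.imwrite("pics/crop3.png",np.hstack([im[p[1]-100:p[1]+100,p[0]-130:p[0]+130],cv2.resize(im,(267,200))]))
```

```text
3.3 [ 562.5  -209.45  162.15] [3.14 0.   2.03] [-0.47  0.51  1.68  0.    0.95 -0.93]
[321.68 226.16]
[322.34 225.79] [ 300  202   46   48 1705]
[322.22 225.46] 23.840566635131836 [ 561.63 -208.32   27.  ] [ 562.42 -209.84   20.  ] 23.461381928223474
```

View pics/crop3.png

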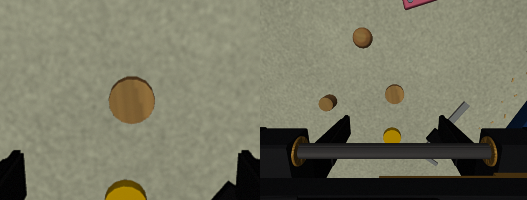

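The head circle is centred at (322,226) with radius 23.8 px against 23.5 expected, so the blank is at about (561.8,-208.9). The yellow piece, bead and offcut are clear of the fingers.

>>> move_arm(commands=[[[0,0.1,-4],[0,0,0],1],[[0,0,-4],[0,0,0],1],[[0,0,-3],[0,0,0],1],[[0,0,-2],[0,0,0],1],[[0,0,-1],[0,0,0],1],[[0,0,-0.65],[0,0,0],1],[[0,0,0],[0,0,0],1],[[0,0,0],[0,0,0],1],[[0,0,0],[0,0,0],1]])

```text
t: 4.25
eef_pos: [562.3, -209.1, 15.2]
tcp_rot: [3.14, 0.001, 2.032]
ft_force: [-0.1, 0.4, 0.3]
opening: 0.999
grip_force: 0.0
```

>>> move_arm(commands=[[[0,0,0],[0,0,0],0.2],[[0,0,0],[0,0,0],0.2],[[0,0,0],[0,0,0],0.2],[[0,0,0],[0,0,0],0.2],[[0,0,0],[0,0,0],0.2],[[0,0,0],[0,0,0],0.2],[[0,0,0],[0,0,0],0.2],[[0,0,0],[0,0,0],0.2],[[0,0,0],[0,0,0],0.2],[[0,0,0],[0,0,0],0.2]])

```text
t: 5.25
eef_pos: [561.8, -208.9, 14.2]
tcp_rot: [3.141, 0.0, 2.032]
ft_force: [0.6, 1.2, 0.9]
opening: 0.368
grip_force: 30.0
```

>>> move_arm(commands=[[[0,0,1],[0,0,0],0.2],[[0,0,2.5],[0,0,0],0.2],[[0,0,3],[0,0,0],0.2],[[0,0,3],[0,0,0],0.2],[[0,0,3.0],[0,0,0],0.2],[[0,0,3.0],[0,0,0],0.2],[[0,0,2],[0,0,0],0.2],[[0,0,0],[0,0,0],0.2],[[0,0,0],[0,0,0],0.2]])

```text
t: 6.15
eef_pos: [561.5, -208.8, 189.2]
tcp_rot: [3.141, 0.0, 2.032]
ft_force: [1.0, 0.0, -0.5]
opening: 0.373
grip_force: 30.0
```

Run:
```python
from h import *
s=state();i=camera_info("wrist");im=read_camera("wrist")
print(s["t"],s["eef_pos"],s["tcp_rot"],s["grip_force"])
P=s["eef_pos"]+[0,0,13];p=proj(i,P).astype(int);print(proj(i,P),im.shape)
a=cv2.resize(im[300:480,180:460],(700,450))
cv2.imwrite("pics/w3.png",a)
```

```text
6.15 [ 561.51 -208.79  189.23] [3.14 0.   2.03] 29.999995529651642
[324.12 312.78] (480, 640, 3)
```

View pics/w3.png

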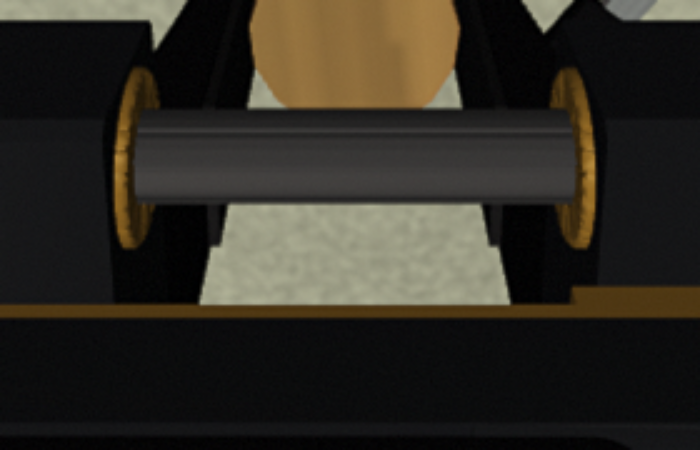

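The held head spans crop x 249–461, centred on image x 322.0 against a predicted 324.1. So the camera reads about 0.9 mm off laterally. Correcting for that puts the placing target near TCP (537.5,178.4).

>>> move_arm(commands=[[[-0.3,3.0,0],[0,0,0],0.2],[[-0.3,4.5,0],[0,0,0],0.2],[[-0.3,4.5,0],[0,0,0],0.2],[[-0.3,4.5,0],[0,0,0],0.2],[[-0.3,4.5,0],[0,0,0],0.2],[[-0.3,4.5,0],[0,0,0],0.2],[[-0.3,4.5,0],[0,0,0],0.2],[[-0.3,4.5,0],[0,0,0],0.2],[[0,3.2,0],[0,0,0],0.2],[[0,1,0],[0,0,0],0.2]])

```text
t: 7.2
eef_pos: [536.9, 180.7, 187.8]
tcp_rot: [-3.14, -0.001, 2.035]
ft_force: [0.2, -0.1, 0.2]
opening: 0.372
grip_force: 30.0
```

>>> move_arm(commands=[[[0,0,-2.5],[0,0,0],0.2],[[0,0,-2.5],[0,0,0],0.2],[[0,0,-1.5],[0,0,0],0.2],[[0,0,-0.5],[0,0,0],0.2],[[0,0,0],[0,0,0],0.2],[[0,0,0],[0,0,0],0.2],[[0,0,0],[0,0,0],0.2],[[0,0,0],[0,0,0],0.2],[[0,0,0],[0,0,0],0.2]])

```text
t: 8.1
eef_pos: [537.9, 178.1, 119.6]
tcp_rot: [3.141, 0.0, 2.032]
ft_force: [0.4, -0.5, 0.0]
opening: 0.37
grip_force: 30.0
```

>>> move_arm(commands=[[[0,0,-0.6],[0,0,0],0.2],[[0,0,-0.4],[0,0,0],0.2],[[0,0,-0.4],[0,0,0],0.2],[[0,0,-0.2],[0,0,0],0.2],[[0,0,-0.2],[0,0,0],0.2],[[0,0,0],[0,0,0],0.2],[[0,0,0],[0,0,0],0.2],[[0,0,0],[0,0,0],0.2]])

```text
t: 8.9
eef_pos: [537.8, 178.1, 101.3]
tcp_rot: [3.141, 0.0, 2.032]
ft_force: [0.8, 0.0, -1.0]
opening: 0.367
grip_force: 30.0
```

>>> move_arm(commands=[[[0,0,-0.2],[0,0,0],0.2],[[0,0,-0.2],[0,0,0],0.2],[[0,0,-0.2],[0,0,0],0.2],[[0,0,0],[0,0,0],0.2],[[0,0,0],[0,0,0],0.2],[[0,0,0],[0,0,0],0.2],[[0,0,0],[0,0,0],0.2]])

```text
t: 9.6
eef_pos: [537.8, 178.1, 95.2]
tcp_rot: [3.141, 0.0, 2.032]
ft_force: [0.8, -0.2, -1.0]
opening: 0.366
grip_force: 30.0
```

>>> move_arm(commands=[[[0,0,-0.1],[0,0,0],0.2],[[0,0,0],[0,0,0],0.2],[[0,0,0],[0,0,0],0.2],[[0,0,0],[0,0,0],0.5],[[0,0,0],[0,0,0],0.8],[[0,0,0],[0,0,0],0.8],[[0,0,0],[0,0,0],0.8],[[0,0,0],[0,0,0],0.8],[[0,0,0],[0,0,0],0.8],[[0,0,0],[0,0,0],0.8]])

```text
t: 10.6
eef_pos: [537.7, 178.1, 94.2]
tcp_rot: [3.142, -0.0, 2.032]
ft_force: [0.3, 0.3, -0.4]
opening: 0.794
grip_force: 0.0
```

>>> move_arm(commands=[[[0,0,1],[0,0,0],1],[[0,0,3],[0,0,0],1],[[0,0,4],[0,0,0],1],[[0,0,3],[0,0,0],1],[[0,0,1],[0,0,0],1],[[0,0,0],[0,0,0],1],[[0,0,0],[0,0,0],1],[[0,0,0],[0,0,0],1]])

```text
t: 11.4
eef_pos: [537.2, 177.9, 212.7]
tcp_rot: [-3.139, -0.001, 2.032]
ft_force: [-0.3, -0.4, -0.4]
opening: 0.999
grip_force: 0.0
```

Run:
```python
from h import *
s=state();i=camera_info("wrist");im=read_camera("wrist")
print(s["t"],s["eef_pos"],s["tcp_rot"],s["moment"],s["ft_force"])
p=proj(i,[537.3,178.4,107]);print("pred",p);p=p.astype(int)
c,st,m=blob(im,(p[0]-60,p[1]-60,p[0]+60,p[1]+60),(5,90,60),(22,255,255))
print(c,st,plane(i,c,107))
side=read_camera("side")
cv2.imwrite("pics/w4.png",np.hstack([cv2.resize(im[p[1]-60:p[1]+60,p[0]-70:p[0]+70],(420,360)),cv2.resize(side[185:265,260:345],(380,360),interpolation=cv2.INTER_CUBIC)]))
```

```text
11.4 [537.23 177.94 212.74] [-3.14 -0.    2.03] [-0.03  0.01  0.01] [-0.31 -0.37 -0.43]
pred [323.68 237.23]
[322.55 237.22] [ 298  212   50   52 2056] [536.59 178.06 107.  ]
```

View pics/w4.png

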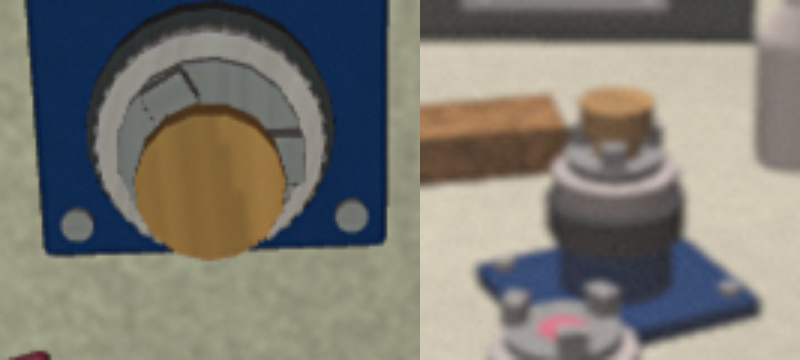

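The blank stands upright on the face between the open jaws. Its head centroid is at (322.5,237.2), which gives (536.6,178.1), or about (537.5,178.5) after the bias correction. The side view shows it level on the blue chuck. Next I go down to the ring.

>>> move_arm(commands=[[[0,0,-4],[0,0,0],1],[[0,0,-4],[0,0,0],1],[[0,0,-3],[0,0,0],1],[[0,0,-2],[0,0,0],1],[[0,0,-1],[0,0,0],1],[[0,0,0],[0,0,0],1],[[0,0,0],[0,0,0],1],[[0,0,0],[0,0,0],1],[[0,0,0],[0,0,0],1]])

```text
t: 12.4
eef_pos: [538.2, 178.2, 75.1]
tcp_rot: [3.14, 0.0, 2.032]
ft_force: [0.1, 0.3, 0.0]
opening: 1.0
grip_force: 0.0
```

>>> move_arm(commands=[[[0,0,-0.6],[0,0,0],1],[[0,0,-0.4],[0,0,0],1],[[0,0,-0.2],[0,0,0],1],[[0,0,0],[0,0,0],1],[[0,0,0],[0,0,0],1],[[0,0,0],[0,0,0],1],[[0,0,0],[0,0,0],1],[[0,0,0],[0,0,0],1]])

```text
t: 13.2
eef_pos: [537.8, 178.1, 62.3]
tcp_rot: [3.141, 0.0, 2.032]
ft_force: [-0.5, 0.3, -0.0]
opening: 0.996
grip_force: 0.0
```

>>> move_arm(commands=[[[0,0,0],[0,0,0],0.5],[[0,0,0],[0,0,0],0.5],[[0,0,0],[0,0,0],0.5],[[0,0,0],[0,0,0],0.5],[[0,0,0],[0,0,0],0.5],[[0,0,0],[0,0,0],0.5],[[0,0,0],[0,0,0],0.5],[[0,0,0],[0,0,0],0.5]])

```text
t: 14.0
eef_pos: [537.8, 178.1, 62.2]
tcp_rot: [3.141, 0.0, 2.032]
ft_force: [0.5, -0.5, 0.2]
opening: 0.626
grip_force: 30.0
```

Run:
```python
from h import *
s=state();print(s["t"],s["eef_pos"],s["tcp_rot"],s["moment"],s["ft_force"],s["opening"]*95,s["grip_force"],s["joints"])
```

```text
14.0 [537.81 178.11  62.16] [3.14 0.   2.03] [-0.02 -0.02 -0.  ] [ 0.51 -0.54  0.22] 59.49035873755035 30.000036656856537 [ 0.2   0.61  1.85  0.    0.69 -0.26]
```

>>> move_arm(commands=[[[0,0,0],[0,0,-1],0.5],[[0,0,0],[0,0,-2],0.5],[[0,0,0],[0,0,-2],0.5],[[0,0,0],[0,0,-2],0.5],[[0,0,0],[0,0,-2],0.5],[[0,0,0],[0,0,-2],0.5],[[0,0,0],[0,0,-2],0.5],[[0,0,0],[0,0,-1],0.5],[[0,0,0],[0,0,-1],0.5],[[0,0,0],[0,0,-1],0.5]])

```text
t: 15.0
eef_pos: [537.6, 178.0, 62.1]
tcp_rot: [-3.141, 0.0, 1.752]
ft_force: [-1.1, -0.1, 1.5]
opening: 0.619
grip_force: 30.0
```

```bash
cat > s.py <<'E'
from h import *
s=state();print("t %.2f"%s["t"],s["eef_pos"],"turned %.3f"%(2.032-s["tcp_rot"][2]),"M",s["moment"],"F",s["ft_force"],s["opening"],s["qvel"][5], s["tau"][5])
E
python3 s.py
```

```text
t 15.00 [537.6  178.03  62.12] turned 0.280 M [-0.18  0.24  0.16] F [-1.1  -0.11  1.53] 0.6194138096786969 0.17467105043446024 -0.10092727839946747
```

>>> move_arm(commands=[[[0,0,0],[0,0,-1],0.5],[[0,0,0],[0,0,-1],0.5],[[0,0,0],[0,0,-1],0.5],[[0,0,0],[0,0,-1],0.5]])

```text
t: 15.4
eef_pos: [537.6, 178.0, 62.1]
tcp_rot: [-3.141, 0.0, 1.682]
ft_force: [-2.2, -2.3, 2.0]
opening: 0.624
grip_force: 30.0
```

```bash
python3 s.py
```

```text
t 15.40 [537.57 178.03  62.13] turned 0.350 M [-0.22  0.45  0.19] F [-2.17 -2.3   2.04] 0.6244229752872733 0.1719915899361809 -0.09813540615141392
```

>>> move_arm(commands=[[[0,0,0],[0,0,-1],0.5],[[0,0,0],[0,0,-1],0.5],[[0,0,0],[0,0,-1],0.5]])

```text
t: 15.7
eef_pos: [537.5, 178.0, 62.1]
tcp_rot: [-3.141, 0.0, 1.629]
ft_force: [-2.6, -1.1, 1.4]
opening: 0.622
grip_force: 30.0
```

```bash
python3 s.py
```

```text
t 15.70 [537.53 178.04  62.15] turned 0.403 M [-0.37  0.66  0.15] F [-2.61 -1.13  1.42] 0.6218998261168174 0.1739177627023097 -0.09222872788086534
```

>>> move_arm(commands=[[[0,0,0],[0,0,-1],0.5],[[0,0,0],[0,0,-1],0.5],[[0,0,0],[0,0,-1],0.5]])

```text
t: 16.0
eef_pos: [537.5, 178.0, 62.1]
tcp_rot: [-3.141, 0.0, 1.577]
ft_force: [-4.8, -1.6, 3.5]
opening: 0.622
grip_force: 30.0
```

```bash
python3 s.py
```

```text
t 16.00 [537.52 178.03  62.11] turned 0.455 M [-0.41  0.89  0.23] F [-4.79 -1.56  3.48] 0.6218021917457042 0.17242367334726125 -0.0911523518152535
```

>>> move_arm(commands=[[[0,0,0],[0,0,-1],0.5],[[0,0,0],[0,0,-1],0.5]])

```text
t: 16.2
eef_pos: [537.5, 178.0, 62.1]
tcp_rot: [-3.141, 0.0, 1.542]
ft_force: [-5.1, -1.6, 2.6]
opening: 0.624
grip_force: 30.0
```

```bash
python3 s.py
```

```text
t 16.20 [537.55 178.04  62.14] turned 0.490 M [-0.39  0.99  0.23] F [-5.13 -1.59  2.62] 0.6240428532829806 0.17285656665279092 -0.056183659471571445
```

>>> move_arm(commands=[[[0,0,0],[0,0,-1],0.5],[[0,0,0],[0,0,-1],0.5]])

```text
t: 16.4
eef_pos: [537.5, 178.0, 62.1]
tcp_rot: [-3.141, 0.0, 1.507]
ft_force: [-4.5, -0.9, 4.3]
opening: 0.623
grip_force: 30.0
```

```bash
python3 s.py
```

```text
t 16.40 [537.49 178.03  62.14] turned 0.525 M [-0.36  1.01  0.35] F [-4.5  -0.85  4.26] 0.6232026766532958 0.17318466419437917 0.021531579550355673
```

The turning has got heavier: the moment is 0.35 against a 0.19 baseline, and joint 6 torque is up 0.11. One more small step.

>>> move_arm(commands=[[[0,0,0],[0,0,-1],0.5]])

```text
t: 16.5
eef_pos: [537.5, 178.1, 62.1]
tcp_rot: [-3.141, 0.0, 1.49]
ft_force: [-4.6, -1.8, 3.9]
opening: 0.624
grip_force: 30.0
```

```bash
python3 s.py
```

```text
t 16.50 [537.47 178.06  62.11] turned 0.542 M [-0.39  1.01  0.34] F [-4.65 -1.83  3.92] 0.6241692802606921 0.17125576232500392 0.06388211622834206
```

>>> move_arm(commands=[[[0,0,0],[0,0,0],0.5],[[0,0,0],[0,0,0],0.5],[[0,0,0],[0,0,0],0.5],[[0,0,0],[0,0,0],0.5]])

```text
t: 16.9
eef_pos: [537.5, 178.0, 62.2]
tcp_rot: [-3.141, 0.0, 1.49]
ft_force: [-4.5, -1.1, 3.0]
opening: 0.623
grip_force: 30.0
```

```bash
python3 s.py
```

```text
t 16.90 [537.49 178.02  62.16] turned 0.542 M [-0.44  0.96  0.13] F [-4.47 -1.12  2.99] 0.6230152664482858 0.00020563783633186828 0.1209268206730485
```

>>> move_arm(commands=[[[0,0,0],[0,0,0],0.8],[[0,0,0],[0,0,0],1],[[0,0,0],[0,0,0],1],[[0,0,0],[0,0,0],1],[[0,0,0],[0,0,0],1],[[0,0,0],[0,0,0],1]])

```text
t: 17.5
eef_pos: [537.9, 178.1, 62.2]
tcp_rot: [3.141, -0.0, 1.491]
ft_force: [-0.1, 0.9, 0.3]
opening: 0.992
grip_force: 0.0
```

>>> move_arm(commands=[[[0,0,1],[0,0,0],1],[[0,0,3],[0,0,0],1],[[0,0,4],[0,0,0],1],[[0,0,4],[0,0,0],1],[[0,0,3],[0,0,0],1],[[0,0,0],[0,0,0],1],[[0,0,0],[0,0,0],1],[[0,0,0],[0,0,0],1]])

```text
t: 18.3
eef_pos: [537.3, 177.9, 211.4]
tcp_rot: [-3.14, 0.0, 1.491]
ft_force: [0.5, 0.1, 0.1]
opening: 1.001
grip_force: 0.0
```

```bash
python3 s.py
python3 - <<'E'
from h import *
im=read_camera("wrist");side=read_camera("side")
cv2.imwrite("pics/w5.png",np.hstack([cv2.resize(im[150:330,215:425],(420,360)),cv2.resize(side[185:265,260:345],(380,360),interpolation=cv2.INTER_CUBIC)]))
E
```

```text
t 18.30 [537.27 177.94 211.42] turned 0.541 M [-0.14  0.06  0.03] F [0.55 0.06 0.09] 1.0006158802236933 -0.00017497536407882068 0.00036970662222302053
```

View pics/w5.png

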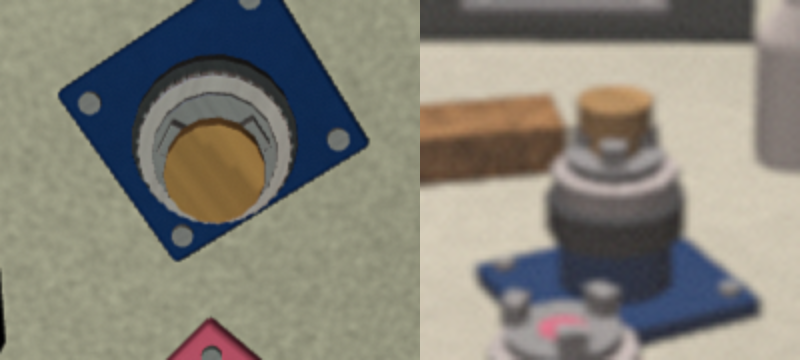

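The blank stands upright with the jaws closed on its spigot, and the ring is free. The joint torque rose 0.155 N m at about 2.3 N m/rad, which matches "snug". Handing in.

```bash
python3 -c "
from cell import env
print(env.job_done())"
```

```text
the job is handed in; nothing more can be done
None
```

The job is handed in, though the hand-in gave no verdict: the blank stands upright in the blue chuck, the ring was turned 0.54 rad clockwise to a moment rise of about 0.15 N m (snug), and the arm is clear.

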